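# Take a bearing reading through the sander's inspection port

## Task

Push the swing cover on the bench sander's service panel right aside so that the inspection port is clear, then pick up the bearing tester, aim it squarely into the middle of the port and press its sprung nose gently on the bearing cap inside, about halfway in and never hard against its stop, holding it steady there for two seconds. Then lay the tester back in its own rest as you found it, nose forward, and leave the cover swung aside; do not knock over or shift the other things on the bench.

Things in the scene. Friction and masses are not known exactly. Their poses are not given: they have to be found in the camera images.
- sander: Bench sander, fixed, grey and heavy: foot 270 x 200 mm, about 225 mm tall at the disc at its back. Its front (-x of its own frame) is a flat service panel 170 mm wide and 170 mm long up the slope, leaning back 35 degrees from upright, so that it looks towards the robot and upward. Origin at table height; x runs from the panel towards the back, y to the left, z up.
- port: The inspection port: a round bore of 40 mm diameter in the service panel, behind the swing cover at the start. Origin at the centre of its mouth, flush with the panel's face, 115 mm above the table. z points straight out of the panel, x up the slope, y to the left as seen from the robot. Inside is a flat steel bearing cap across the bore and square to its axis; how deep it sits is not known: 6 to 20 mm behind the mouth, so it must be found by touch.
- cover (a joint): Angle of the swing cover over the port (rad): 0 hangs straight down and covers the port, up to 1.35 swung aside. It turns about the port's z axis at the pivot, so the disc goes to the right (-y of the port) and upward. It stays where it is left; moving it takes 2 to 3 N at the pin. From about 0.9 the bore is wholly clear. The cover is a steel disc of 54 mm diameter, 55 mm from the pivot, reaching 6 mm out from the panel.
- cover_pivot (a point): The cover's pivot on the panel face, 55 mm up the slope from the port's centre.
- cover_pin (a point): Point on the push pin's axis, 30 mm out from the panel face. The pin stands square to the panel at the centre of the cover's disc: 12 mm diameter, with a 16 mm round knob whose end is 50 mm out from the panel. It moves with the cover; meant to be pushed sideways.
- tester: Bearing tester, the long grey hand tool with a display, 186 mm long over all, 0.2 to 0.32 kg, balanced within 10 mm of its origin. Body 34 x 34 mm in section, from 68 mm behind to 55 mm ahead of the origin; then a cone from 27 to 20 mm diameter up to 83 mm, then the sprung nose. Origin on its axis, in the middle of the free length between the saddles, where it is gripped across y. x points along the axis to the nose, z up out of the display as it lies.
- nose_tip (a point): The round tip (14 mm diameter) of the tester's nose, on its axis 118 mm ahead of the tester's origin when the nose is out. It moves back into the tester as the nose is pressed.
- nose (a joint): How far the sprung nose is pressed in (m): 0 fully out, 0.014 against its stop. It takes 1 N to start and 0.5 N more for each millimetre (4.5 N halfway, 8 N at the stop).
- rest: The tester's rest, fixed: plywood base 150 x 80 x 14 mm with two U saddles, each 12 mm thick, at 47 mm ahead of and behind its origin; each U is 46 mm wide inside, its floor is 43 mm and its cheeks' tops 61 mm above the table. Origin on the table under its middle, x along the saddles. The tester lies in it with its origin 60 mm straight above and its x along the rest's x, nose towards +x. A second rest of the same kind holds the torch.
- torch: Bystander: black torch, 147 mm long, 32 mm wide grip, flared round head of 48 mm diameter; lies in the other rest like the tester does. Origin on its axis, 60 mm above the table.
- glue: Bystander: white glue bottle, 60 mm diameter, 170 mm tall, standing. Origin at the centre of its underside.
- tape: Bystander: roll of grey tape, 100 mm diameter, 48 mm high, lying flat. Origin at the centre of its underside.
- measure: Bystander: yellow tape measure, 72 x 40 x 66 mm. Origin at the centre of its underside.
- mug: Bystander: white mug, 80 mm diameter, 95 mm tall. Origin at the centre of its underside.
- hammer: Bystander: hammer lying on the table. Origin under its middle.
- driver: Bystander: screwdriver lying on the table. Origin under its middle.
- offcut: Bystander: wooden offcut, 140 x 70 x 22 mm, lying flat. Origin at the centre of its underside.

How it is judged:
By the outcome, as a careful person would: the job done as asked, in the order asked, and still so for the second after the job is handed in, with the robot touching nothing.
It also fails if it takes over 70 s, if anything falls off the work surface, if the arm or the gripper's body presses on something with over 40 N, if the wrist force passes 120 N, or if a joint passes its speed limit or range.

## Robot

A 6-joint arm with a two-finger parallel gripper is mounted at the origin on the work surface. World frame = base frame: x ahead of the robot, y to its left, z up, the work surface at z = 0. Lengths are in m, angles in rad, forces in N, time in s.
With the tool pointing down it reaches from about 0.25 to 0.775 m from the base axis. Payload 4 kg.
Tool frame: the origin (TCP) lies on the centre line of the jaws, within the pads' length; the fingertips stand 17 mm ahead of it and the grasp point (between the pads) lies 2 mm behind it; z points along the fingers, y is the line along which they close (so a half turn about z gives the same grasp; the last joint's range is limited). The gripper opens to 94 mm and grips with 3 to 60 N. Pads are 16 mm wide; open, the fingers measure 119 mm over their backs; the gripper's body (75 mm by 177 mm) begins 78 mm behind the grasp point.
Start: joints at [-1.23, 0.087, 1.371, -0, 1.684, -0.103], TCP at [0.236, -0.497, 0.223] pointing down, gripper open.
Joint ranges: [-3.1, 3.1], [-0.76, 2.03], [0.27, 2.55], [-1.08, 4.22], [0.17, 2.65], [-2.57, 2.57]. Speed limits (rad/s): [2.79, 2.79, 3.14, 3.14, 3.14, 3.14].

## Interface

Orientations are given as [roll, pitch, yaw] about the fixed x, y, z axes, in that order (R = Rz(yaw) Ry(pitch) Rx(roll)).
In Python, from bench import robot gives the robot as it stands.
- The arm moves only by the tool servo_tool, never from a script. Its argument "plan" is a list of rows, each a list of 7 numbers: the shift along the tool's x, y, z normalised to -1 to 1, where 1 is 0.1 m, then the turn, a rotation vector about the tool's x, y, z normalised to -1 to 1, where 1 is pi/2 rad, then the finger opening in mm, from 0 to 94. In form: [[x, y, z, ax, ay, az, gripper], ...]. A call has 1 to 12 rows; each row is the pose to reach, as a shift and turn from the pose commanded when the call began, along the tool's axes at that moment; what a row does not reach only later rows make up. A row lasts 1/12 s, in which the tool goes at most 41.7 mm and 7.16 degrees, less where a joint would pass 70% of its speed; a pose out of reach is approached as far as the arm can. A call with a number of a shift or a turn outside -1 to 1 is refused whole. A call with a gripper value outside its range is refused whole. The fingers move at their own pace and stop on an object; the grip force is fixed at half the most. Time passes only in rows, so rows that repeat a pose let the fingers close. It gives the time, the measured TCP pose, the force, the opening and the grip force at its end, in the units of the state.
- robot.get_obs(): the state, without advancing time (a new reading comes with each control period).
- robot.snapshot(name): name is "scene" or "top" or "wrist"; returns the picture (384x512x3 uint8, red, green, blue); there is no depth.
- robot.camera_params(name): a dict with "camera_matrix" (3x3 intrinsics, pixels), "rvec" (rotation vector, rad) and "tvec" (3), from world to camera coordinates, as OpenCV has them; the wrist camera has in their place "tool_from_camera" (4x4, takes a point from camera to tool coordinates, whose origin is the TCP and whose axes are the flange's). Camera axes: x right, y down, z forward; pixel columns grow to the right and rows downward; lengths in m; the calibration is good to about 2 mm. A picture is of the moment at which its call begins: read the wrist's pose just before it. camera_params takes no time and is no camera call.
- robot.close_job(): hands the job in; it is judged then, once.
Trained networks look in the newest picture that a camera, given by its name, has taken for a name from the list of things; names that differ only in an ending like _2 or _b are one class to them, and where a whole thing is asked for, a point or a joint stands for the part that bears it (a point fixed in the world has none). Each returns a list of dicts, best first, with "conf" (0 to 1); they miss things now and then, are a little off and sometimes report something else, mostly with a low value. They report only what shows in the picture. A call takes as long as a camera call.
- robot.find_in(thing, camera): "extent" ([centre column, centre row, width, height] in pixels, round what is visible of it).
The state is a dict: "time": time; "joint_positions": joint angles; "qvel": joint speeds; "joint_torque": joint torques, N m; "tool_pos": TCP position; "ee_rot": TCP orientation; "wrist_force": force on the tool from outside, world axes, zero at the start; "wrist_torque": the same for the moment, N m; "width": finger opening in m; "finger_force": force on a finger pad.
Only numpy, scipy, OpenCV 4.12 (cv2) and the standard library are available. Lean on these libraries where they do the work, as an engineer would, in place of code of your own. Each camera call takes 0.05 s, during which the arm holds its last target. There are 200 camera calls.

## Working session

There is one attempt and no reset: what is moved stays moved. The work goes in short steps, Python scripts to look and compute and a tool call to move; the robot and the scene stay as the last step left them, time stands still between calls to the robot, and variables do not carry over. Pictures are saved under pics/ and viewed, at most 10 in all, crops included, and the job is handed in when it is done.

Besides the shell and the picture viewer there is one more tool, called after ">>>" as a command line: name --pt "numbers of a row" for each row, then --argument value for the rest. servo_tool: Moves the arm, as the interface text tells. Scaled input: -1 to 1 covers 0.1 m each way for a shift and pi/2 rad each way for a turn. Its arguments: {"type":"object","properties":{"plan":{"type":"array","items":{"type":"array","items":{"type":"number"}}}},"required":["plan"]}

```bash
ls; mkdir -p pics
python3 - <<'E'
from bench import robot
import cv2,numpy as np
for c in ("scene","top"):
    im=robot.snapshot(c); cv2.imwrite(f"pics/{c}0.png",im[:,:,::-1])
    p=robot.camera_params(c); print(c,{k:np.round(v,4).tolist() for k,v in p.items()})
    for t in "sander port cover cover_pin cover_pivot tester nose_tip rest torch glue tape measure mug hammer driver offcut".split():
        try: print(t,[(np.round(d["extent"]).tolist(),round(d["conf"],2)) for d in robot.find_in(t,c)[:3]])
        except Exception as e: print(t,e)
print(robot.camera_params("wrist"))
print(robot.get_obs())
E
```

```text
pics
scene {'camera_matrix': [[484.5044, 0.0, 248.2406], [0.0, 484.5044, 197.0816], [0.0, 0.0, 1.0]], 'rvec': [1.4363, 1.9674, -0.9659], 'tvec': [0.1539, -0.2375, 2.1722]}
sander [([227.0, 229.0, 89.0, 90.0], 0.6)]
port []
cover []
cover_pin []
cover_pivot [([323.0, 214.0, 22.0, 34.0], 0.43)]
tester [([176.0, 185.0, 27.0, 29.0], 0.55), ([395.0, 206.0, 8.0, 20.0], 0.44)]
nose_tip []
rest [([179.0, 194.0, 34.0, 34.0], 0.8)]
torch [([323.0, 214.0, 25.0, 38.0], 0.79)]
glue [([148.0, 216.0, 19.0, 39.0], 0.66)]
tape [([334.0, 275.0, 36.0, 34.0], 0.8)]
measure [([276.0, 205.0, 13.0, 23.0], 0.79)]
mug [([108.0, 194.0, 32.0, 34.0], 0.78), ([323.0, 215.0, 24.0, 35.0], 0.23)]
hammer [([143.0, 171.0, 26.0, 44.0], 0.9), ([335.0, 275.0, 36.0, 32.0], 0.31)]
driver [([395.0, 206.0, 10.0, 20.0], 0.73)]
offcut [([228.0, 187.0, 22.0, 10.0], 0.58)]
top {'camera_matrix': [[351.8764, 0.0, 255.6556], [0.0, 351.8764, 181.9605], [0.0, 0.0, 1.0]], 'rvec': [2.1344, -2.1443, 0.1188], 'tvec': [0.0122, 0.5424, 1.1074]}
sander [([261.0, 125.0, 67.0, 111.0], 0.77)]
port [([255.0, 161.0, 19.0, 28.0], 0.22)]
cover [(
[... 1247 characters left out ...]
0]])}
{'time': 1.7, 'joint_positions': array([-1.23011353e+00,  8.71568571e-02,  1.37068437e+00,  1.81440432e-05,
        1.68358391e+00, -1.03097277e-01]), 'qvel': array([ 0.00164641, -0.00037868,  0.00160194, -0.0003051 , -0.00077983,
       -0.00070432]), 'joint_torque': array([-9.86306513e-04, -3.40032685e+01, -3.02595234e+01,  7.16604036e-02,
        2.37341708e-02, -2.22759326e-06]), 'tool_pos': array([ 0.23615732, -0.49674742,  0.22253742]), 'ee_rot': array([ 3.14142417e+00, -6.92609325e-07,  4.43782120e-01]), 'wrist_force': array([ 0.24452441,  0.74792279, -0.77789309]), 'wrist_torque': array([ 0.01189958,  0.0344771 , -0.00426308]), 'finger_force': 0.0, 'width': 0.09410391724215939}
```

```bash
cat > h.py <<'E'
from bench import robot
import cv2,numpy as np
from scipy.spatial.transform import Rotation as R
def cam(n):
    p=robot.camera_params(n); K=np.array(p["camera_matrix"])
    if n=="wrist":
        o=robot.get_obs(); T=np.eye(4); T[:3,:3]=R.from_euler("xyz",o["ee_rot"]).as_matrix(); T[:3,3]=o["tool_pos"]
        C=T@p["tool_from_camera"]; return K,C
    C=np.eye(4); Rm=cv2.Rodrigues(np.array(p["rvec"],float))[0]; C[:3,:3]=Rm.T; C[:3,3]=-Rm.T@np.array(p["tvec"]).ravel(); return K,C
def unproj(kc,uv,z):
    K,C=kc; d=C[:3,:3]@np.linalg.solve(K,[uv[0],uv[1],1]); return C[:3,3]+d*(z-C[2,3])/d[2]
def proj(kc,P):
    K,C=kc; q=(np.atleast_2d(P)-C[:3,3])@C[:3,:3]; q=q@K.T; return q[:,:2]/q[:,2:]
E
python3 - <<'E'
from h import *
im=cv2.imread("pics/top0.png")
cv2.imwrite("pics/top0b.png",cv2.resize(im[90:290,130:397],None,fx=3,fy=3,interpolation=cv2.INTER_CUBIC)[:600,:800])
kc=cam("top"); print(kc[1])
for n,uv,z in [("pin",(254,163),.13),("tester",(350,196),.06),("rest",(347,203),.03),("torch",(174,202),.06),("glue",(351,130),.1),("meas",(230,209),.066),("mug",(415,160),.05),("offcut",(293,215),.022),("sander",(261,125),.1),("tape",(151,125),.05),("hammer",(405,236),.01)]: print(n,unproj(kc,uv,z).round(3))
E
```

```text
[[-0.0028898  -0.99076682  0.13554611  0.38736485]
 [-0.99967699  0.00628478  0.02462542 -0.01844766]
 [-0.02524993 -0.13543117 -0.99046496  1.17057885]
 [ 0.          0.          0.          1.        ]]
pin [0.587 0.012 0.13 ]
tester [ 0.493 -0.288  0.06 ]
rest [ 0.473 -0.285  0.03 ]
torch [0.477 0.269 0.06 ]
glue [ 0.695 -0.289  0.1  ]
meas [0.453 0.09  0.066]
mug [ 0.609 -0.502  0.05 ]
offcut [ 0.436 -0.111  0.022]
sander [ 0.714 -0.009  0.1  ]
tape [0.733 0.356 0.05 ]
hammer [ 0.367 -0.471  0.01 ]
```

View pics/top0b.png

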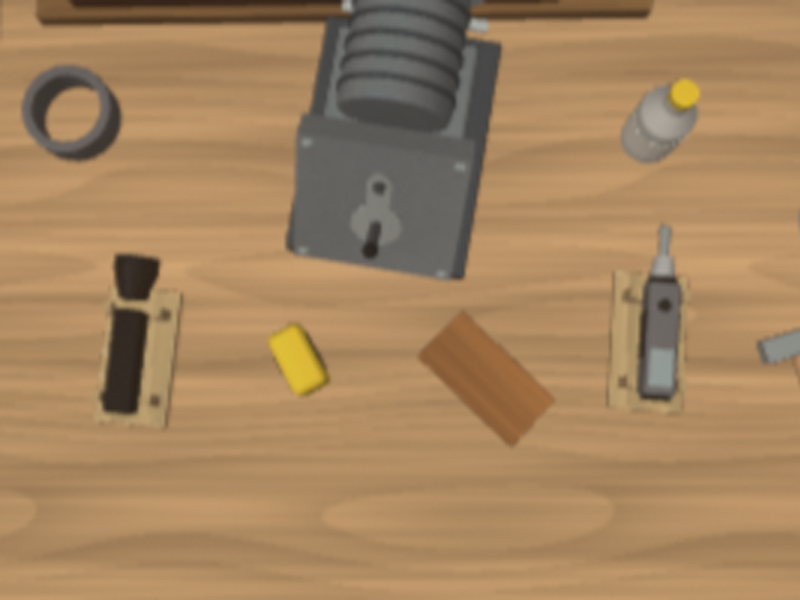

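The top view shows the panel (crop corners about (305,117), (475,140), (463,277), (290,250)), pivot (378,187), knob (371,248). The tester lies at right with its nose at (664,228) and tail at (658,395). The measure and offcut lie in front of the sander.

```bash
cat >> h.py <<'E'
def port_R(yaw):  # columns: x up slope, y left, z out of panel
    t=np.radians(35); B=np.array([[np.sin(t),0,-np.cos(t)],[0,1,0],[np.cos(t),0,np.sin(t)]])
    return R.from_euler("z",yaw).as_matrix()@B
def rel(P,Rt):
    o=robot.get_obs(); R0=R.from_euler("xyz",o["ee_rot"]).as_matrix()
    d=R0.T@(np.array(P)-o["tool_pos"])/.1; r=R.from_matrix(R0.T@Rt).as_rotvec()/(np.pi/2)
    print("t",round(o["time"],2),"pos",o["tool_pos"].round(4),"shift",d.round(3),"turn",r.round(3),"F",o["wrist_force"].round(1),"w",o["width"].round(4))
def down(yaw): return R.from_euler("xyz",[np.pi,0,yaw]).as_matrix()
def face(yaw): # tool z into panel, x down slope, y left
    B=port_R(yaw); return np.c_[-B[:,0],B[:,1],-B[:,2]]
E
python3 - <<'E'
from h import *
from scipy.optimize import least_squares
kc=cam("top"); px=lambda u,v:np.array([130+(u+.5)/3-.5,90+(v+.5)/3-.5])
obs=np.array([px(305,117),px(475,140),px(463,277),px(290,250),px(378,187),px(371,248)])
def pts(q):
    B=port_R(q[2]); o=np.array([q[0],q[1],.115]); s=q[3]
    L=np.array([[s+.17,.085,0],[s+.17,-.085,0],[s,-.085,0],[s,.085,0],[.055,0,.006],[0,0,.05]])
    return o+L@B.T
f=lambda q:(proj(kc,pts(q))-obs).ravel()
s=least_squares(f,[.6,0,-.15,-.09]); print(s.x.round(4),s.fun.round(1))
n=unproj(kc,px(664,228),.06); t=unproj(kc,px(658,395),.066); d=n-t; print("tester",n,t,np.arctan2(d[1],d[0]), np.hypot(*d[:2]))
x=s.x; B=port_R(x[2]); P=x[:2].tolist()+[.115]
V=np.array(P)+B@[-.03,.03,.16]; print(V); rel(V,face(x[2]));
E
```

```text
[ 0.5911  0.0063 -0.1582 -0.0566] [-2.2  1.   0.8  2.  -2.6 -2.5  2.1 -1.5  1.4 -1.3  0.4  2. ]
tester [ 0.5897959  -0.29472426  0.06      ] [ 0.41346365 -0.28017026  0.066     ] -0.08235070764575086 0.17693185854462493
[0.44941362 0.05927131 0.18219767]Traceback (most recent call last):
  File "<stdin>", line 13, in <module>
  File "h.py", line 20, in rel
    print("t",round(o["time"],2),"pos",o["tool_pos"].round(4),"shift",d.round(3),"turn",r.round(3),"F",o["wrist_force"].round(1),"w",o["width"].round(4))
                                                                                                                                     ^^^^^^^^^^^^^^^^
AttributeError: 'float' object has no attribute 'round'
```

```bash
sed -i 's/o\["width"\].round(4)/round(float(o["width"]),4),"q",o["joint_positions"].round(2)/' h.py
```

>>> servo_tool --pt "0.75 -0.9 -0.4 0 0 -0.81 0" --pt "0.75 -0.9 -0.4 0 0 -0.81 0" --pt "0.75 -0.9 -0.4 0 0 -0.81 0" --pt "0.75 -0.9 -0.4 0 0 -0.81 0" --pt "0.75 -0.9 -0.4 0 0 -0.81 0" --pt "0.75 -0.9 -0.4 0 0 -0.81 0" --pt "0.75 -0.9 -0.4 0 0 -0.81 0" --pt "0.75 -0.9 -0.4 0 0 -0.81 0" --pt "0.75 -0.9 -0.4 0 0 -0.81 0" --pt "0.75 -0.9 -0.4 0 0 -0.81 0" --pt "0.75 -0.9 -0.4 0 0 -0.81 0"

```text
time: 2.62
tool_pos: [0.2652, -0.3832, 0.2626]
ee_rot: [3.142, 0.0, 1.719]
wrist_force: [-0.4, -1.1, -0.3]
width: 0.024
finger_force: 0.0
```

>>> servo_tool --pt "1 0.7 -0.3 0 0 -0.8 0" --pt "1 0.7 -0.3 0 0 -0.8 0" --pt "1 0.7 -0.3 0 0 -0.8 0" --pt "1 0.7 -0.3 0 0 -0.8 0" --pt "1 0.7 -0.3 0 0 -0.8 0" --pt "1 0.7 -0.3 0 0 -0.8 0" --pt "1 0.7 -0.3 0 0 -0.8 0" --pt "1 0.7 -0.3 0 0 -0.8 0" --pt "1 0.7 -0.3 0 0 -0.8 0" --pt "1 0.7 -0.3 0 0 -0.8 0" --pt "1 0.7 -0.3 0 0 -0.8 0"

```text
time: 3.53
tool_pos: [0.32, -0.2741, 0.2926]
ee_rot: [-3.141, 0.0, 2.973]
wrist_force: [-0.2, 0.4, 0.2]
width: 0.0005
finger_force: 0.0
```

Run:
```python
from h import *
im=robot.snapshot("wrist"); cv2.imwrite("pics/w1.png",im[:,:,::-1])
kc=cam("wrist"); 
for t in ("tester","rest","nose_tip"):
    print(t,[(np.round(d["extent"]).tolist(),round(d["conf"],2)) for d in robot.find_in(t,"wrist")[:2]])
print(proj(kc,[[.5898,-.2947,.06],[.4135,-.28,.066]]))
rel([.45,.06,.18],face(-.158))
```

```text
tester []
rest [([262.0, 240.0, 50.0, 62.0], 0.73)]
nose_tip []
[[270.61092807 320.63623452]
 [262.48562596 230.538896  ]]
t 3.73 pos [ 0.32   -0.2742  0.2926] shift [-0.709  3.515  1.125] turn [-0.004 -0.611 -0.008] F [ 0.2 -0.5 -0. ] w 0.0001 q [-0.84 -0.2   1.51 -0.    1.84 -2.24]
```

>>> servo_tool --pt "0 1 0 0 0 0 0" --pt "0 1 0 0 0 0 0" --pt "0 1 0 0 0 0 0" --pt "0 1 0 0 0 0 0"

```text
time: 4.07
tool_pos: [0.3372, -0.1731, 0.2931]
ee_rot: [3.141, 0.002, 2.975]
wrist_force: [-0.1, 0.6, -0.5]
width: 0.0006
finger_force: 0.0
```

>>> servo_tool --pt "0 1 0 0 0 0 0" --pt "0 1 0 0 0 0 0" --pt "0 1 0 0 0 0 0" --pt "0 1 0 0 0 0 0"

```text
time: 4.4
tool_pos: [0.354, -0.0753, 0.2927]
ee_rot: [3.141, 0.001, 2.976]
wrist_force: [0.3, -0.3, -0.1]
width: 0.0003
finger_force: 0.0
```

>>> servo_tool --pt "0 1 0.3 0 -0.61 0 0" --pt "0 1 0.3 0 -0.61 0 0" --pt "0 1 0.3 0 -0.61 0 0" --pt "0 1 0.3 0 -0.61 0 0" --pt "0 1 0.3 0 -0.61 0 0" --pt "0 1 0.3 0 -0.61 0 0" --pt "0 1 0.3 0 -0.61 0 0" --pt "0 1 0.3 0 -0.61 0 0" --pt "0 1 0.3 0 -0.61 0 0" --pt "0 1 0.3 0 -0.61 0 0"

```text
time: 5.23
tool_pos: [0.4337, 0.0673, 0.2557]
ee_rot: [-3.107, 0.94, 2.979]
wrist_force: [-0.9, 0.4, 0.1]
width: 0.0006
finger_force: 0.0
```

Run:
```python
from h import *
kc=cam("wrist"); im=robot.snapshot("wrist"); cv2.imwrite("pics/w2.png",im[:,:,::-1])
np.savez("w2.npz",K=kc[0],C=kc[1])
B=port_R(-.158);P=np.array([.5911,.0063,.115])
L=np.array([[.113,.085,0],[.113,-.085,0],[-.057,-.085,0],[-.057,.085,0],[.055,0,0],[0,0,.05]])
print(proj(kc,P+L@B.T).round())
rel(P+B@[0,.06,.10],face(-.158))
```

```text
[[294. 237.]
 [183. 235.]
 [174. 121.]
 [299. 121.]
 [237. 200.]
 [232. 169.]]
t 5.28 pos [0.4341 0.0667 0.2573] shift [0.2   0.295 1.157] turn [-0.025 -0.012 -0.003] F [0.1 0.7 0. ] w 0.0003 q [ 0.35 -0.75  2.18 -0.56  0.94 -0.89]
```

View pics/w2.png

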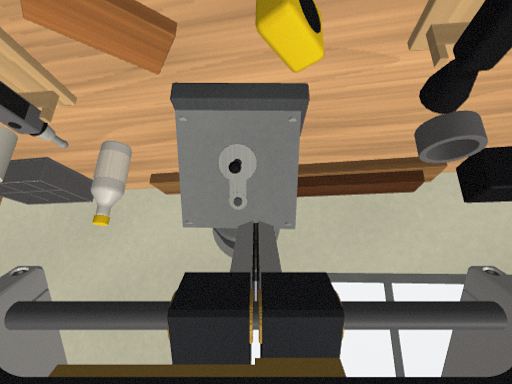

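Wrist view: the panel face has corners at (178,108), (300,108), (295,226), (183,226), pivot at (238,201), knob at (235,166); image up is down the slope. I'll refit with both views.

Run:
```python
from h import *
from scipy.optimize import least_squares
kt=cam("top"); w=np.load("w2.npz"); kw=(w["K"],w["C"])
px=lambda u,v:np.array([130+(u+.5)/3-.5,90+(v+.5)/3-.5])
ot=np.array([px(305,117),px(475,140),px(463,277),px(290,250),px(378,187),px(371,248)])
ow=np.array([[295,226],[183,226],[178,108],[300,108],[238,201],[235,166]],float)
def pts(q):
    B=port_R(q[2]); o=np.array([q[0],q[1],.115])
    L=np.array([[q[3]+.17,.085,0],[q[3]+.17,-.085,0],[q[3],-.085,0],[q[3],.085,0],[.055,0,.006],[0,0,.05]])
    return o+L@B.T
for k in ((0,1),(1,0),(1,1)):
    f=lambda q:np.r_[k[0]*(proj(kt,pts(q))-ot).ravel(),k[1]*(proj(kw,pts(q))-ow).ravel()]
    s=least_squares(f,[.6,0,-.15,-.07],loss="soft_l1"); print(s.x.round(4)); print(f(s.x).round(1))
x=s.x;B=port_R(x[2]);P=np.r_[x[:2],.115];rel(P+B@[-.0,.06,.11],face(x[2]))
```

```text
[ 0.5907  0.0085 -0.1695 -0.0734]
[-0.   0.  -0.   0.  -0.   0.   0.   0.   0.  -0.  -0.   0.   0.4  0.9
  0.1 -0.9 -3.2 -0.2  1.1  0.3  0.3 -0.2 -0.5  2.6]
[ 0.5897  0.0077 -0.1489 -0.053 ]
[-2.9  0.7  0.3  1.2 -2.7 -3.1  1.8 -1.6  0.9 -0.8  0.1  2.5  0.   0.
  0.   0.  -0.   0.  -0.   0.  -0.  -0.  -0.   0. ]
[ 0.5953  0.0075 -0.1741 -0.0751]
[-2.3  4.2 -0.3  6.  -3.9  0.4  1.6  0.7  1.2 -2.7 -0.2  0.6 -0.2  0.6
  0.5 -1.3 -2.4  0.5  0.6  1.4  0.3  0.8 -0.2  4.2]
t 5.28 pos [0.4341 0.0667 0.2573] shift [0.173 0.326 1.096] turn [-0.016 -0.012  0.003] F [0.1 0.7 0. ] w 0.0003 q [ 0.35 -0.75  2.18 -0.56  0.94 -0.89]
```

Run:
```python
from h import *
yw=-.165;B=port_R(yw);P=np.array([.591,.0085,.115]);rel(P+B@[0,.038,.09],face(yw))
```

```text
t 5.28 pos [0.4341 0.0667 0.2573] shift [0.198 0.106 1.263] turn [-0.021 -0.012  0.   ] F [0.1 0.7 0. ] w 0.0003 q [ 0.35 -0.75  2.18 -0.56  0.94 -0.89]
```

>>> servo_tool --pt "0.2 0.1 0.8 0 0 0 0" --pt "0.2 0.1 0.8 0 0 0 0" --pt "0.2 0.1 0.8 0 0 0 0" --pt "0.2 0.1 0.8 0 0 0 0" --pt "0.2 0.1 0.8 0 0 0 0"

```text
time: 5.7
tool_pos: [0.4891, 0.0642, 0.1979]
ee_rot: [-3.113, 0.945, 2.969]
wrist_force: [-0.3, 0.1, 0.7]
width: 0.0002
finger_force: 0.0
```

Run:
```python
from h import *
yw=-.165;B=port_R(yw);P=np.array([.591,.0085,.115]);rel(P+B@[0,.038,.09],face(yw))
```

```text
t 5.7 pos [0.4891 0.0642 0.1979] shift [0.043 0.015 0.475] turn [-0.022 -0.009 -0.003] F [-0.3  0.1  0.7] w 0.0002 q [ 0.27 -0.57  2.22 -0.61  0.7  -0.81]
```

>>> servo_tool --pt "0.04 0.02 0.4 -0.02 -0.01 0 0" --pt "0.04 0.02 0.7 -0.02 -0.01 0 0" --pt "0.04 0.02 1.0 -0.02 -0.01 0 0" --pt "0.04 0.02 1.0 -0.02 -0.01 0 0" --pt "0.04 0.02 1.0 -0.02 -0.01 0 0"

```text
time: 6.12
tool_pos: [0.5665, 0.0506, 0.1357]
ee_rot: [3.14, 0.961, 2.971]
wrist_force: [0.4, -0.6, 0.1]
width: 0.0003
finger_force: 0.0
```

Run:
```python
from h import *
yw=-.165;B=port_R(yw);P=np.array([.591,.0085,.115]);rel(P+B@[0,.038,.037],face(yw))
im=robot.snapshot("wrist"); cv2.imwrite("pics/w3.png",im[:,:,::-1][60:270,110:390].repeat(2,0).repeat(2,1))
```

```text
t 6.12 pos [0.5665 0.0506 0.1357] shift [-0.009  0.005  0.003] turn [-0.001  0.    -0.002] F [ 0.4 -0.6  0.1] w 0.0003 q [ 0.13 -0.31  2.2  -0.69  0.39 -0.75]
```

View pics/w3.png

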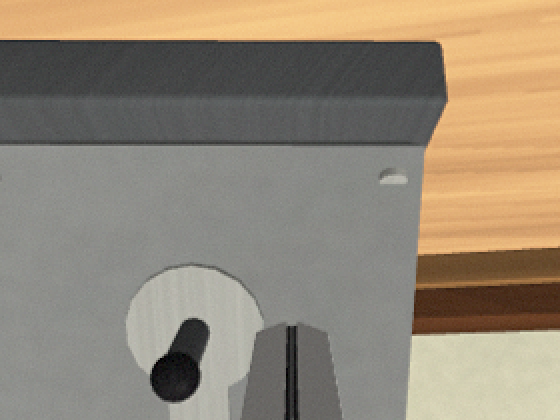

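The closed fingers stand beside the pin: knob at (175,375), fingertips at (290,325) in the crop. Now I push along the arc.

>>> servo_tool --pt "0 -0.1 0 0 0 0 0" --pt "0 -0.18 0 0 0 0 0" --pt "0.02 -0.27 0 0 0 0 0" --pt "0.03 -0.35 0 0 0 0 0" --pt "0.02 -0.44 0 0 0 0 0" --pt "0.01 -0.53 0 0 0 0 0" --pt "-0.03 -0.62 0 0 0 0 0" --pt "-0.07 -0.7 0 0 0 0 0" --pt "-0.15 -0.79 0 0 0 0 0" --pt "-0.23 -0.85 0 0 0 0 0" --pt "-0.23 -0.85 0 0 0 0 0"

```text
time: 7.08
tool_pos: [0.5649, -0.0344, 0.1577]
ee_rot: [3.139, 0.966, 2.973]
wrist_force: [-0.7, 0.9, 0.1]
width: 0.0011
finger_force: 0.0
```

Run:
```python
from h import *
yw=-.165;B=port_R(yw);P=np.array([.591,.0085,.115]);rel(P+B@[0,.038,.14],face(yw))
im=robot.snapshot("wrist"); cv2.imwrite("pics/w4.png",im[:,:,::-1][60:270,110:390].repeat(2,0).repeat(2,1))
```

```text
t 7.08 pos [ 0.5649 -0.0344  0.1577] shift [ 0.238  0.846 -1.003] turn [-0.     0.004 -0.001] F [-0.7  0.9  0.1] w 0.0011 q [-0.16 -0.39  2.21 -0.02  0.36 -1.55]
```

View pics/w4.png

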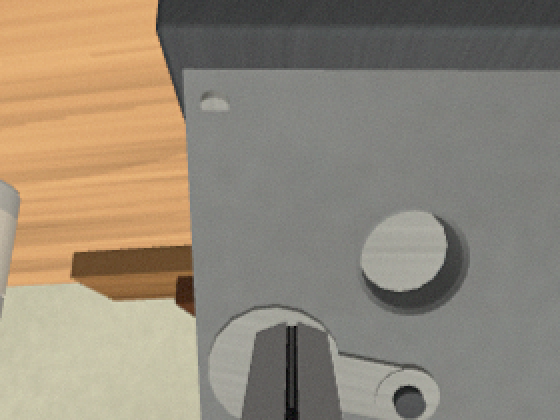

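The port is clear: its mouth ellipse is centred at crop (414,260), with the bearing cap visible inside and the cover at about 1.2 rad. I'll back off and refine the port position.

>>> servo_tool --pt "0.0 0 -0.4 0 0 0 0" --pt "0.0 0.1 -0.8 0 0 0 0" --pt "0 0.4 -1.0 0 0 0 0" --pt "0 0.6 -1.0 0 0 0 0" --pt "0 0.6 -1.0 0 0 0 0"

```text
time: 7.55
tool_pos: [0.4938, 0.0429, 0.2156]
ee_rot: [3.134, 0.969, 2.976]
wrist_force: [-0.1, -0.5, -0.0]
width: 0.0006
finger_force: 0.0
```

Run:
```python
from h import *
kc=cam("wrist"); im=robot.snapshot("wrist"); np.savez("w5.npz",K=kc[0],C=kc[1])
c=im[:,:,::-1][90:240,140:340]; cv2.imwrite("pics/w5.png",cv2.resize(c,None,fx=4,fy=4,interpolation=cv2.INTER_CUBIC))
B=port_R(-.165);P=np.array([.591,.0085,.115])
L=np.array([[0,0,0],[.055,0,0]]+[[.02*np.cos(a),.02*np.sin(a),0] for a in (0,np.pi/2,np.pi,-np.pi/2)])
print(((proj(kc,P+L@B.T)-[140,90])*4).round())
rel(P,face(-.165))
```

```text
[[397. 305.]
 [401. 487.]
 [399. 373.]
 [468. 305.]
 [396. 235.]
 [327. 305.]]
t 7.6 pos [0.4936 0.0418 0.2135] shift [ 0.232 -0.176  1.395] turn [0.004 0.003 0.001] F [-0.2  0.1 -0.5] w 0.0005 q [ 0.12 -0.63  2.23 -0.39  0.64 -1.09]
```

View pics/w5.png

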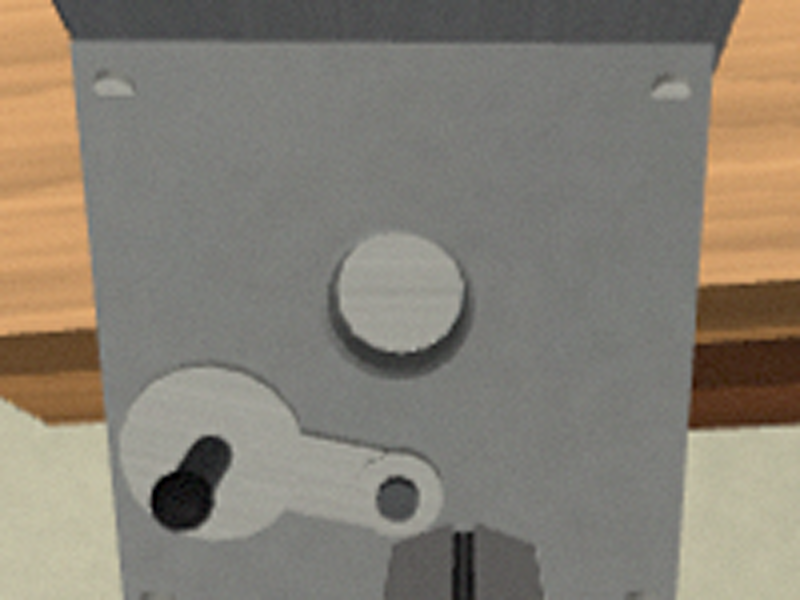

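Mouth ellipse is centred at (399,304) against a prediction of (397,305), so the port estimate is good to about 1 mm. On to the tester.

>>> servo_tool --pt "-0.3 0 -0.5 0 0.08 0 70" --pt "-0.5 -0.4 -0.5 0 0.16 0 70" --pt "-0.5 -0.8 -0.5 0 0.24 0 70" --pt "-0.5 -1 -0.5 0 0.32 0 70" --pt "-0.5 -1 -0.5 0 0.4 0 70" --pt "-0.5 -1 -0.5 0 0.48 0 70" --pt "-0.5 -1 -0.5 0 0.56 0 70" --pt "-0.5 -1 -0.5 0 0.61 0 70" --pt "-0.5 -1 -0.5 0 0.61 0 70"

```text
time: 8.35
tool_pos: [0.4671, -0.0607, 0.278]
ee_rot: [3.139, -0.006, 2.973]
wrist_force: [-0.1, 0.6, -1.8]
width: 0.0568
finger_force: 0.0
```

>>> servo_tool --pt "0 -1 0 0 0 0 70" --pt "0 -1 0 0 0 0 70" --pt "0 -1 0 0 0 0 70" --pt "0 -1 0 0 0 0 70"

```text
time: 8.68
tool_pos: [0.4475, -0.161, 0.2788]
ee_rot: [3.14, 0.0, 2.97]
wrist_force: [0.7, -0.4, 0.0]
width: 0.0699
finger_force: 0.0
```

>>> servo_tool --pt "0 -1 0 0 0 0 70" --pt "0 -1 0 0 0 0 70" --pt "0 -1 0 0 0 0 70" --pt "0 -1 0 0 0 0 70"

```text
time: 9.02
tool_pos: [0.4308, -0.2585, 0.2787]
ee_rot: [3.14, 0.001, 2.971]
wrist_force: [-0.1, 0.5, 0.1]
width: 0.0702
finger_force: 0.0
```

Run:
```python
from h import *
from scipy.optimize import least_squares
w=np.load("w5.npz"); kw=(w["K"],w["C"]); g=lambda u,v:np.array([140+(u+.5)/4-.5,90+(v+.5)/4-.5])
m=g(399.5,304);cl,cr,el,er=g(72,42),g(714,42),g(125,599),g(678,599)
def f(q):
    B=port_R(q[2]);o=np.r_[q[:2],.115];s=q[3]
    p=proj(kw,o+np.array([[0,0,0],[s,-.085,0],[s,.085,0],[s+.17,-.085,0],[s+.17,.085,0]])@B.T)
    ln=lambda a,b,c:np.cross(b-a,c-a)/np.linalg.norm(b-a)
    return np.r_[p[0]-m,p[1]-cl,p[2]-cr,ln(p[1],p[3],el),ln(p[2],p[4],er)]
s=least_squares(f,[.591,.009,-.165,-.07]);print(s.x.round(4),s.fun.round(2))
kc=cam("wrist"); im=robot.snapshot("wrist"); np.savez("w6.npz",K=kc[0],C=kc[1]); cv2.imwrite("pics/w6f.png",im[:,:,::-1])
print(proj(kc,[[.5898,-.2947,.06],[.4135,-.28,.066],[.48,-.285,0]]).round())
rel([.48,-.285,.2],down(np.pi-.08))
```

```text
[ 0.59    0.0085 -0.1681 -0.0705] [-0.33  0.36 -0.32 -0.14  0.35  0.2   0.22  0.12]
[[250. 272.]
 [238. 165.]
 [245. 196.]]
t 9.07 pos [ 0.4313 -0.2566  0.279 ] shift [-0.527 -0.2    0.79 ] turn [ 0.002  0.001 -0.057] F [-0.2  0.   0.5] w 0.0702 q [-0.65 -0.02  1.37  0.    1.79 -2.05]<stdin>:8: DeprecationWarning: Arrays of 2-dimensional vectors are deprecated. Use arrays of 3-dimensional vectors instead. (deprecated in NumPy 2.0)
```

View pics/w6f.png

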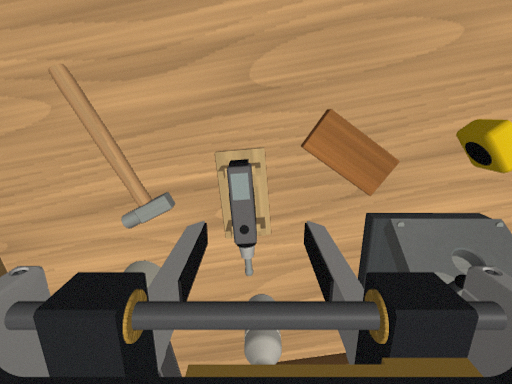

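The rest's base corners are about (215,151), (265,149), (270,234), (222,238); tester tail at (238,162), nose tip (249,275). I'll fit the rest and tester pose.

Run:
```python
from h import *
from scipy.optimize import least_squares
w=np.load("w6.npz"); kw=(w["K"],w["C"])
ob=np.array([[215,151],[265,149],[270,234],[222,238],[249,275],[244,246]],float)
def f(q):
    c,s=np.cos(q[2]),np.sin(q[2]);M=np.array([[c,-s,0],[s,c,0],[0,0,1]])
    L=np.array([[-.075,-.04,.014],[-.075,.04,.014],[.075,.04,.014],[.075,-.04,.014],[.118,0,.06],[.055,0,.072]])
    return (proj(kw,L@M.T+[q[0],q[1],0])-ob).ravel()
s=least_squares(f,[.48,-.285,-.08],loss="soft_l1");print(s.x.round(4),f(s.x).round(1)); x=s.x
print("box nose",unproj(kw,(249,274),.06),unproj(kw,(238,161),.06), unproj(kw,(240,161),.077))
rel([x[0],x[1],.15],down(np.pi+x[2]))
```

```text
[ 0.4748 -0.2865 -0.1107] [-0.4  0.9  0.3 -0.2 -0.4  1.9  1.5  0.5 -1.4 -1.   0.5 -4. ]
box nose [ 0.5924477  -0.29731174  0.06      ] [ 0.4091004  -0.28015806  0.06      ] [ 0.40687755 -0.27593249  0.077     ]
t 9.07 pos [ 0.4313 -0.2566  0.279 ] shift [-0.478 -0.226  1.289] turn [ 0.002  0.001 -0.037] F [-0.2  0.   0.5] w 0.0702 q [-0.65 -0.02  1.37  0.    1.79 -2.05]
```

>>> servo_tool --pt "-0.25 -0.1 0.3 0 0 -0.035 70" --pt "-0.48 -0.23 0.7 0 0 -0.035 70" --pt "-0.48 -0.23 1 0 0 -0.035 70" --pt "-0.48 -0.23 1 0 0 -0.035 70" --pt "-0.48 -0.23 1 0 0 -0.035 70"

```text
time: 9.48
tool_pos: [0.4745, -0.2839, 0.1774]
ee_rot: [3.136, -0.004, 3.032]
wrist_force: [-0.5, -0.2, 0.4]
width: 0.0704
finger_force: 0.0
```

Run:
```python
from h import *
kc=cam("wrist"); im=robot.snapshot("wrist"); np.savez("w7.npz",K=kc[0],C=kc[1])
cv2.imwrite("pics/w7.png",cv2.resize(im[:,:,::-1][100:384,150:370],None,fx=2,fy=2,interpolation=cv2.INTER_CUBIC))
x=[.4748,-.2865,-.1107]; c,s=np.cos(x[2]),np.sin(x[2]);M=np.array([[c,-s,0],[s,c,0],[0,0,1]])
L=np.array([[-.075,-.04,.014],[-.075,.04,.014],[.075,.04,.014],[.075,-.04,.014],[.118,0,.06],[-.068,-.017,.077],[-.068,.017,.077],[.055,.017,.077],[.055,-.017,.077]])
print(((proj(kc,L@M.T+[x[0],x[1],0])-[150,100])*2).round())
rel([x[0],x[1],.058],down(np.pi+x[2]))
```

```text
[[138.  43.]
 [275.  43.]
 [267. 277.]
 [146. 278.]
 [207. 377.]
 [170.  61.]
 [242.  61.]
 [238. 295.]
 [175. 296.]]
t 9.53 pos [ 0.4757 -0.285   0.1805] shift [ 0.009 -0.018  1.225] turn [0.001 0.001 0.   ] F [ 0.2 -0.8  0.5] w 0.07 q [-0.64  0.11  1.43  0.    1.6  -2.1 ]
```

View pics/w7.png

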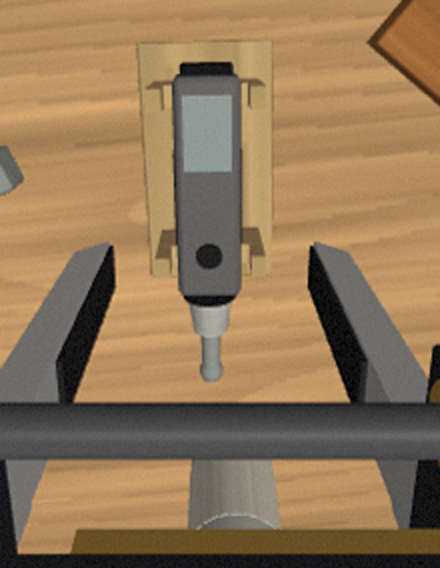

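The rest matches the prediction; the tester sits about 1.2 mm to +y of it with yaw about -0.10. Descending to grasp.

>>> servo_tool --pt "0.01 -0.01 0.4 0 0 -0.008 70" --pt "0.01 -0.01 0.7 0 0 -0.008 70" --pt "0.01 -0.01 0.9 0 0 -0.008 70" --pt "0.01 -0.01 1.0 0 0 -0.008 70" --pt "0.01 -0.01 1.0 0 0 -0.008 70" --pt "0.01 -0.01 1.0 0 0 -0.008 70"

```text
time: 10.03
tool_pos: [0.4758, -0.2876, 0.0824]
ee_rot: [-3.141, 0.005, 3.043]
wrist_force: [-0.0, 0.3, 0.5]
width: 0.0698
finger_force: 0.0
```

Run:
```python
from h import *
rel([.4748,-.2853,.058],down(np.pi-.099))
```

```text
t 10.03 pos [ 0.4758 -0.2876  0.0824] shift [0.013 0.022 0.244] turn [-0.001  0.003  0.   ] F [-0.   0.3  0.5] w 0.0698 q [-0.65  0.17  1.57  0.    1.41 -2.12]
```

>>> servo_tool --pt "0.01 0.01 0.12 0 0 0 70" --pt "0.01 0.01 0.24 0 0 0 60" --pt "0.01 0.01 0.24 0 0 0 46" --pt "0.01 0.01 0.24 0 0 0 40" --pt "0.01 0.01 0.24 0 0 0 36" --pt "0.01 0.01 0.24 0 0 0 28" --pt "0.01 0.01 0.24 0 0 0 28" --pt "0.01 0.01 0.24 0 0 0 28" --pt "0.01 0.01 0.24 0 0 0 28"

```text
time: 10.78
tool_pos: [0.4739, -0.2858, 0.056]
ee_rot: [3.14, 0.002, 3.043]
wrist_force: [0.2, 1.1, 0.7]
width: 0.0338
finger_force: 30.0
```

Run:
```python
from h import *
for i in range(3):
    rel([.4748,-.2853,.058],down(np.pi-.099)); robot.snapshot("wrist")
```

```text
t 10.78 pos [ 0.4739 -0.2858  0.056 ] shift [-0.008  0.006 -0.02 ] turn [0.001 0.001 0.   ] F [0.2 1.1 0.7] w 0.0338 q [-0.65  0.19  1.6   0.    1.36 -2.12]
t 10.83 pos [ 0.4739 -0.2858  0.0559] shift [-0.008  0.006 -0.021] turn [ 0.001  0.001 -0.   ] F [0.6 1.3 1.8] w 0.0338 q [-0.65  0.19  1.6   0.    1.36 -2.12]
t 10.88 pos [ 0.4739 -0.2859  0.0559] shift [-0.008  0.006 -0.021] turn [ 0.001  0.001 -0.   ] F [0.4 1.8 2.3] w 0.0335 q [-0.65  0.19  1.6   0.    1.36 -2.12]
```

>>> servo_tool --pt "0 0 -0.1 0 0 0 28" --pt "0 0 -0.3 0 0 0 28" --pt "0 0 -0.6 0 0 0 28" --pt "0 0 -0.9 0 0 0 28" --pt "0 0 -1 0 0 0 28" --pt "0 0 -1 0 0 0 28" --pt "0 0 -1 0 0 0 28"

```text
time: 11.52
tool_pos: [0.4731, -0.286, 0.1549]
ee_rot: [3.14, 0.0, 3.042]
wrist_force: [-0.9, 0.1, -3.4]
width: 0.0336
finger_force: 30.0
```

```bash
cat >> h.py <<'E'
PORT=np.array([.590,.0085,.115]); YAW=-.168
def aim(d,a=0.,zo=-.004,u=0.,l=0.): # nose tip d out of the panel; tester origin at tool (-a... ) tool x=a, z=zo
    B=port_R(YAW); Rt=np.c_[B[:,2],B[:,1],-B[:,0]]
    org=PORT+B@np.array([u,l,d+.118]); return org-Rt@[a,0,zo],Rt
E
python3 - <<'E'
from h import *
kc=cam("wrist"); im=robot.snapshot("wrist")
print(proj((kc[0],np.array(robot.camera_params("wrist")["tool_from_camera"])),[[-.118,0,-.004],[-.118,0,0],[-.110,0,-.004]]))
print([(np.round(d["extent"],1).tolist(),round(d["conf"],2)) for t in ("nose_tip","tester") for d in robot.find_in(t,"wrist")])
cv2.imwrite("pics/w8.png",cv2.resize(im[:,:,::-1][180:384,170:340],None,fx=3,fy=2.9,interpolation=cv2.INTER_CUBIC))
P,Rt=aim(.06); rel(P,Rt); print(P)
E
```

```text
[[256.4476632  384.88617724]
 [256.42971927 379.9721794 ]
 [256.45338136 376.94328776]]
[([79.2, 110.9, 156.5, 221.8], 0.57), ([254.7, 253.6, 63.2, 219.3], 0.87)]
t 11.67 pos [ 0.4722 -0.2852  0.1525] shift [ 0.598  3.143 -0.598] turn [-0.011  0.386  0.043] F [ 0.3  0.1 -3.7] w 0.0341 q [-0.65  0.12  1.48  0.    1.55 -2.12]
[0.44398175 0.03326449 0.21382   ]
```

View pics/w8.png

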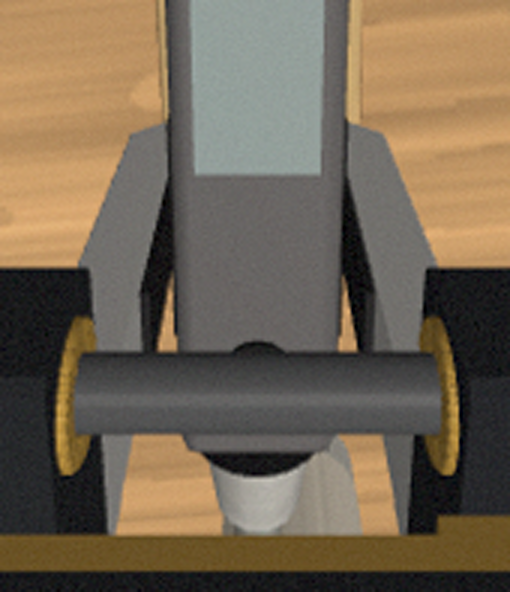

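The nose is hidden behind the gripper bar; the body's front edge shows at crop row about 448 (image row 334). Grip looks straight. Transit.

>>> servo_tool --pt "0 0.2 -0.3 0 0 0 28" --pt "0.1 0.5 -0.6 0 0 0 28" --pt "0.2 0.8 -0.6 0 0 0 28" --pt "0.3 1 -0.6 0 0 0 28" --pt "0.3 1 -0.6 0 0 0 28"

```text
time: 12.08
tool_pos: [0.4521, -0.1798, 0.2148]
ee_rot: [3.137, -0.001, 3.046]
wrist_force: [-0.6, -0.2, -3.5]
width: 0.034
finger_force: 30.0
```

>>> servo_tool --pt "0.1 0.35 -0.1 0 0 0 28" --pt "0.2 0.7 -0.2 0 0 0 28" --pt "0.3 1 -0.2 0 0 0 28" --pt "0.3 1 -0.2 0 0 0 28" --pt "0.3 1 -0.2 0 0 0 28"

```text
time: 12.5
tool_pos: [0.433, -0.0804, 0.2344]
ee_rot: [3.141, -0.001, 3.045]
wrist_force: [0.3, -0.5, -3.3]
width: 0.034
finger_force: 30.0
```

Run:
```python
from h import *
print(proj((robot.camera_params("wrist")["camera_matrix"],np.array(robot.camera_params("wrist")["tool_from_camera"])),[[-.055,0,-.021],[-.05,0,-.021],[-.055,0,-.019]]))
P,Rt=aim(.06); rel(P,Rt)
```

```text
[[256.59258431 336.31568162]
 [256.59802895 329.9928145 ]
 [256.58020181 333.88393719]]
t 12.5 pos [ 0.433  -0.0804  0.2344] shift [0.    1.142 0.207] turn [-0.013  0.388  0.044] F [ 0.3 -0.5 -3.3] w 0.034 q [-0.31 -0.16  1.59  0.    1.72 -1.79]
```

>>> servo_tool --pt "0 0.3 0 0 0.07 0.01 28" --pt "0 0.6 0 -0.01 0.15 0.02 28" --pt "0 0.9 0.1 -0.01 0.22 0.04 28" --pt "0 1 0.2 -0.01 0.3 0.04 28" --pt "0 1 0.2 -0.01 0.39 0.04 28" --pt "0 1 0.2 -0.01 0.39 0.04 28" --pt "0 1 0.2 -0.01 0.39 0.04 28"

```text
time: 13.08
tool_pos: [0.4443, 0.0171, 0.2115]
ee_rot: [-3.137, -0.618, 2.975]
wrist_force: [0.1, 0.4, -2.3]
width: 0.0339
finger_force: 30.0
```

Run:
```python
from h import *
im=robot.snapshot("scene"); cv2.imwrite("pics/s9.png",im[:,:,::-1]); robot.snapshot("wrist")
for i in range(3):
    P,Rt=aim(.03,a=.001); rel(P,Rt); robot.snapshot("wrist")
print(robot.get_obs()["ee_rot"])
```

```text
t 13.18 pos [0.4437 0.0174 0.2159] shift [-0.303  0.157  0.03 ] turn [-0.003  0.001  0.001] F [-0.4 -0.2 -2.5] w 0.034 q [-0.11  0.29  1.27  0.04  2.19 -1.5 ]
t 13.23 pos [0.4435 0.0175 0.2171] shift [-0.312  0.156  0.04 ] turn [-0.003  0.002  0.001] F [-0.7 -0.2 -1.6] w 0.034 q [-0.11  0.29  1.27  0.04  2.19 -1.5 ]
t 13.28 pos [0.4433 0.0177 0.2178] shift [-0.317  0.154  0.045] turn [-0.003  0.003  0.001] F [ 0.1  0.6 -1.9] w 0.0339 q [-0.11  0.29  1.27  0.04  2.19 -1.5 ]
[-3.138806   -0.60555886  2.9761934 ]
```

>>> servo_tool --pt "-0.1 0.1 0.04 0 0 0 28" --pt "-0.2 0.15 0.04 0 0 0 28" --pt "-0.3 0.15 0.04 0 0 0 28" --pt "-0.3 0.15 0.04 0 0 0 28" --pt "-0.3 0.15 0.04 0 0 0 28" --pt "-0.3 0.15 0.04 0 0 0 28" --pt "-0.3 0.15 0.04 0 0 0 28"

```text
time: 13.92
tool_pos: [0.4678, 0.0294, 0.1954]
ee_rot: [-3.138, -0.612, 2.977]
wrist_force: [0.2, -1.2, -2.9]
width: 0.0341
finger_force: 30.0
```

Run:
```python
from h import *
for i in range(2):
    P,Rt=aim(.03,a=.001); rel(P,Rt); robot.snapshot("wrist")
kc=cam("wrist"); im=robot.snapshot("wrist"); cv2.imwrite("pics/w10.png",cv2.resize(im[:,:,::-1][150:384,120:390],None,fx=2.5,fy=2.5,interpolation=cv2.INTER_CUBIC))
print(robot.get_obs()["wrist_force"],robot.get_obs()["wrist_torque"])
B=port_R(YAW); print(((proj(kc,PORT+np.array([[0,0,.03],[0,.02,0],[0,-.02,0],[.055,0,.006]])@B.T)-[120,150])*2.5).round())
```

```text
t 13.92 pos [0.4678 0.0294 0.1954] shift [-0.007 -0.002 -0.013] turn [-0.003 -0.001  0.002] F [ 0.2 -1.2 -2.9] w 0.0341 q [-0.09  0.35  1.23  0.05  2.17 -1.48]
t 13.97 pos [0.4678 0.0294 0.1955] shift [-0.007 -0.002 -0.012] turn [-0.003 -0.     0.002] F [ 0.1  0.7 -2.4] w 0.0337 q [-0.09  0.35  1.23  0.05  2.17 -1.48]
[ 0.16456965  0.12346672 -2.89797111] [-0.07165753 -0.65867891 -0.03829027]
[[339. 589.]
 [402. 661.]
 [276. 660.]
 [338. 889.]]
```

View pics/w10.png

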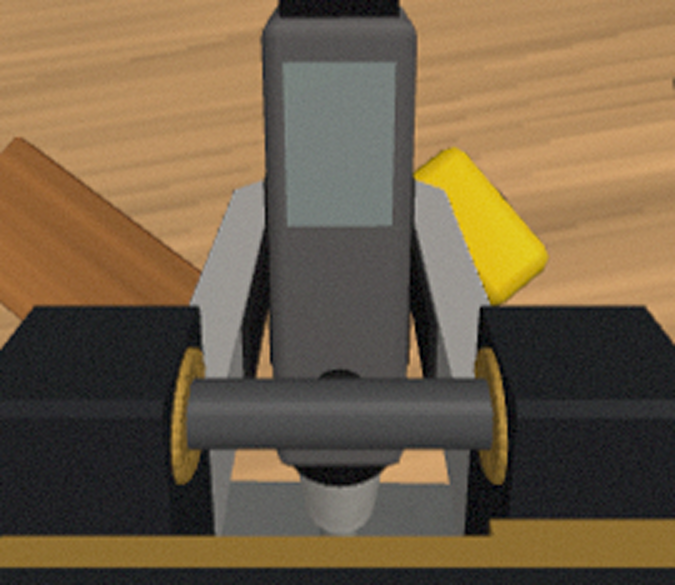

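```bash
cat >> h.py <<'E'
def force(k=5):
    n=port_R(YAW)[:,2]; F=[]
    for i in range(k): robot.snapshot("wrist"); o=robot.get_obs(); F.append(o["wrist_force"])
    print("Fn",round(float(np.mean(F,0)@n),2),"sd",round(float(np.std(np.array(F)@n)),2),"F",np.mean(F,0).round(2))
    x=port_R(YAW).T@(o["tool_pos"]-aim(0,a=.001)[0]); print("d mm",(x*1000).round(2),"w",round(float(o["width"]),4)); P,Rt=aim(0,a=.001); rel(P,Rt)
E
python3 -c "from h import *; force()"
```

```text
Fn -1.89 sd 0.31 F [ 0.39  0.45 -2.85]
d mm [-1.27  0.23 30.69] w 0.034
t 14.32 pos [0.4678 0.0295 0.1954] shift [-0.307 -0.003 -0.013] turn [-0.003 -0.     0.002] F [ 0.3  0.6 -2.6] w 0.034 q [-0.09  0.35  1.23  0.05  2.17 -1.48]
```

>>> servo_tool --pt "-0.06 0 -0.01 0 0 0 28" --pt "-0.12 0 -0.01 0 0 0 28" --pt "-0.18 0 -0.01 0 0 0 28" --pt "-0.24 0 -0.01 0 0 0 28" --pt "-0.3 0 -0.01 0 0 0 28" --pt "-0.34 0 -0.01 0 0 0 28" --pt "-0.34 0 -0.01 0 0 0 28" --pt "-0.34 0 -0.01 0 0 0 28"

```text
time: 14.98
tool_pos: [0.4958, 0.0248, 0.1762]
ee_rot: [-3.138, -0.613, 2.977]
wrist_force: [1.3, 0.4, -3.5]
width: 0.0339
finger_force: 30.0
```

```bash
python3 -c "from h import *; force()"
```

```text
Fn -1.68 sd 0.64 F [-0.04 -0.13 -2.95]
d mm [-0.15  0.44 -3.13] w 0.0337
t 15.23 pos [0.4958 0.0249 0.1769] shift [ 0.031 -0.004 -0.001] turn [-0.003 -0.     0.002] F [ 0.5  0.1 -4.1] w 0.0337 q [-0.09  0.42  1.17  0.05  2.16 -1.48]
```

>>> servo_tool --pt "-0.02 0 0 0 0 0 28" --pt "-0.04 0 0 0 0 0 28" --pt "-0.06 0 0 0 0 0 28" --pt "-0.06 0 0 0 0 0 28" --pt "-0.06 0 0 0 0 0 28"

```text
time: 15.65
tool_pos: [0.5007, 0.024, 0.1729]
ee_rot: [-3.138, -0.612, 2.977]
wrist_force: [0.2, 0.2, -2.9]
width: 0.0338
finger_force: 30.0
```

```bash
python3 -c "from h import *; force()"
```

```text
Fn -2.0 sd 0.51 F [ 0.56 -0.06 -2.68]
d mm [-0.38  0.4  -9.33] w 0.0343
t 15.9 pos [0.5006 0.0241 0.1732] shift [ 0.093 -0.004 -0.004] turn [-0.003 -0.001  0.002] F [ 1.4  0.1 -3. ] w 0.0343 q [-0.09  0.44  1.16  0.05  2.16 -1.48]
```

>>> servo_tool --pt "-0.01 0 0 0 0 0 28" --pt "-0.02 0 0 0 0 0 28" --pt "-0.03 0 0 0 0 0 28" --pt "-0.03 0 0 0 0 0 28" --pt "-0.03 0 0 0 0 0 28"

```text
time: 16.32
tool_pos: [0.5031, 0.0237, 0.1713]
ee_rot: [-3.139, -0.612, 2.977]
wrist_force: [0.3, 0.1, -3.4]
width: 0.0339
finger_force: 30.0
```

```bash
python3 -c "from h import *; force()"
```

```text
Fn -1.33 sd 0.49 F [ 0.01 -0.01 -2.31]
d mm [ -0.4    0.39 -12.35] w 0.0337
t 16.57 pos [0.5031 0.0236 0.1714] shift [ 0.124 -0.004 -0.004] turn [-0.003 -0.001  0.002] F [ 0.  -0.1 -2.2] w 0.0337 q [-0.09  0.44  1.15  0.05  2.16 -1.49]
```

>>> servo_tool --pt "-0.01 0 0 0 0 0 28" --pt "-0.02 0 0 0 0 0 28" --pt "-0.03 0 0 0 0 0 28" --pt "-0.03 0 0 0 0 0 28" --pt "-0.03 0 0 0 0 0 28"

```text
time: 16.98
tool_pos: [0.5055, 0.0232, 0.1695]
ee_rot: [-3.139, -0.612, 2.977]
wrist_force: [0.1, 0.1, -3.1]
width: 0.0338
finger_force: 30.0
```

```bash
python3 -c "from h import *; force()"
```

```text
Fn -1.85 sd 0.41 F [ 0.26  0.26 -2.94]
d mm [ -0.41   0.42 -15.36] w 0.0339
t 17.23 pos [0.5055 0.0233 0.1697] shift [ 0.154 -0.004 -0.004] turn [-0.003 -0.001  0.002] F [ 0.6  0.6 -3.1] w 0.0339 q [-0.09  0.45  1.15  0.05  2.15 -1.49]
```

>>> servo_tool --pt "-0.01 0 0 0 0 0 28" --pt "-0.02 0 0 0 0 0 28" --pt "-0.03 0 0 0 0 0 28" --pt "-0.03 0 0 0 0 0 28" --pt "-0.03 0 0 0 0 0 28"

```text
time: 17.65
tool_pos: [0.5078, 0.0229, 0.1682]
ee_rot: [-3.139, -0.612, 2.977]
wrist_force: [-1.2, 0.1, -0.9]
width: 0.0339
finger_force: 30.0
```

```bash
python3 -c "from h import *; force()"
```

```text
Fn 0.49 sd 0.18 F [-1.42  0.19 -1.2 ]
d mm [ -0.38   0.42 -18.28] w 0.034
t 17.9 pos [0.5079 0.0229 0.168 ] shift [ 0.183 -0.004 -0.004] turn [-0.003 -0.001  0.002] F [-1.3 -0.4 -1.3] w 0.034 q [-0.09  0.46  1.14  0.05  2.15 -1.49]
```

>>> servo_tool --pt "-0.01 0 0 0 0 0 28" --pt "-0.02 0 0 0 0 0 28" --pt "-0.03 0 0 0 0 0 28" --pt "-0.03 0 0 0 0 0 28" --pt "-0.03 0 0 0 0 0 28"

```text
time: 18.32
tool_pos: [0.5102, 0.0225, 0.1663]
ee_rot: [-3.139, -0.612, 2.977]
wrist_force: [-2.3, 0.3, -0.0]
width: 0.0341
finger_force: 30.0
```

```bash
python3 -c "from h import *; force()"
```

```text
Fn 1.76 sd 0.44 F [-2.06  0.05  0.16]
d mm [ -0.39   0.45 -21.29] w 0.0336
t 18.57 pos [0.5103 0.0225 0.1663] shift [ 0.213 -0.004 -0.004] turn [-0.003 -0.001  0.002] F [-2.4 -1.   0.5] w 0.0336 q [-0.09  0.46  1.14  0.05  2.15 -1.49]
```

Contact was made at about 16 mm depth and the nose is pressed about 5.3 mm. I'll go 1.7 mm further and hold.

>>> servo_tool --pt "-0.01 0 0 0 0 0 28" --pt "-0.017 0 0 0 0 0 28" --pt "-0.017 0 0 0 0 0 28" --pt "-0.017 0 0 0 0 0 28" --pt "-0.017 0 0 0 0 0 28" --pt "-0.017 0 0 0 0 0 28"

```text
time: 19.07
tool_pos: [0.5117, 0.0222, 0.1653]
ee_rot: [-3.138, -0.612, 2.977]
wrist_force: [-3.2, -0.3, 0.8]
width: 0.0338
finger_force: 30.0
```

```bash
python3 -c "from h import *; force(12)"
```

```text
Fn 2.72 sd 0.47 F [-2.79  0.37  0.72]
d mm [ -0.41   0.45 -23.09] w 0.0338
t 19.67 pos [0.5117 0.0222 0.1652] shift [ 0.231 -0.004 -0.004] turn [-0.003 -0.001  0.002] F [-3.4 -0.8 -0.1] w 0.0338 q [-0.09  0.47  1.13  0.05  2.15 -1.49]
```

>>> servo_tool --pt "0 0 0 0 0 0 28" --pt "0 0 0 0 0 0 28" --pt "0 0 0 0 0 0 28" --pt "0 0 0 0 0 0 28" --pt "0 0 0 0 0 0 28" --pt "0 0 0 0 0 0 28" --pt "0 0 0 0 0 0 28" --pt "0 0 0 0 0 0 28" --pt "0 0 0 0 0 0 28" --pt "0 0 0 0 0 0 28" --pt "0 0 0 0 0 0 28" --pt "0 0 0 0 0 0 28"

```text
time: 20.67
tool_pos: [0.5117, 0.0222, 0.1652]
ee_rot: [-3.138, -0.612, 2.977]
wrist_force: [-2.4, 1.1, 0.5]
width: 0.0342
finger_force: 30.0
```

```bash
python3 -c "from h import *; force(12)"
```

```text
Fn 2.78 sd 0.63 F [-2.93  0.57  0.58]
d mm [ -0.45   0.44 -23.08] w 0.034
t 21.27 pos [0.5117 0.0222 0.1652] shift [ 0.231 -0.004 -0.004] turn [-0.003 -0.001  0.002] F [-3.3  0.3  0.8] w 0.034 q [-0.09  0.47  1.13  0.05  2.15 -1.49]
```

Excess force is 4.55 N, so the nose is halfway in, held steady for over 2 s. I'll hold a bit more, then withdraw.

>>> servo_tool --pt "0 0 0 0 0 0 28" --pt "0 0 0 0 0 0 28" --pt "0 0 0 0 0 0 28" --pt "0 0 0 0 0 0 28" --pt "0 0 0 0 0 0 28" --pt "0 0 0 0 0 0 28" --pt "0 0 0 0 0 0 28" --pt "0 0 0 0 0 0 28"

```text
time: 21.93
tool_pos: [0.5117, 0.0222, 0.1652]
ee_rot: [-3.138, -0.612, 2.977]
wrist_force: [-2.7, 0.4, 0.7]
width: 0.0341
finger_force: 30.0
```

>>> servo_tool --pt "0.05 0 0 0 0 0 28" --pt "0.12 0 0 0 0 0 28" --pt "0.2 0 0 0 0 0 28" --pt "0.35 0 0 0 0 0 28" --pt "0.55 0 0 0 0 0 28" --pt "0.75 0 0 0 0 0 28" --pt "0.95 0 0 0 0 0 28" --pt "0.95 0 0 0 0 0 28" --pt "0.95 0 0 0 0 0 28"

```text
time: 22.68
tool_pos: [0.4352, 0.035, 0.2206]
ee_rot: [-3.139, -0.607, 2.977]
wrist_force: [0.5, 0.7, -3.2]
width: 0.0337
finger_force: 30.0
```

Run:
```python
from h import *
rel([.4739,-.2858,.16],down(3.043))
```

```text
t 22.68 pos [0.4352 0.035  0.2206] shift [-1.09  -3.101 -0.011] turn [ 0.011 -0.387 -0.04 ] F [ 0.5  0.7 -3.2] w 0.0337 q [-0.08  0.27  1.28  0.05  2.2  -1.47]
```

>>> servo_tool --pt "0 -0.3 0 0 -0.07 -0.01 28" --pt "0 -0.6 0 0 -0.14 -0.02 28" --pt "0 -0.9 0 0.01 -0.22 -0.03 28" --pt "0 -1 0 0.01 -0.3 -0.04 28" --pt "0 -1 0 0.01 -0.387 -0.04 28" --pt "0 -1 0 0.01 -0.387 -0.04 28" --pt "0 -1 0 0.01 -0.387 -0.04 28"

```text
time: 23.27
tool_pos: [0.4175, -0.0637, 0.22]
ee_rot: [3.14, -0.004, 3.041]
wrist_force: [-0.8, -0.1, -3.2]
width: 0.0337
finger_force: 30.0
```

>>> servo_tool --pt "-0.1 -0.35 0 0 0 0 28" --pt "-0.2 -0.7 0 0 0 0 28" --pt "-0.3 -1 0 0 0 0 28" --pt "-0.3 -1 0 0 0 0 28" --pt "-0.3 -1 0 0 0 0 28"

```text
time: 23.68
tool_pos: [0.4397, -0.1674, 0.2179]
ee_rot: [3.138, -0.009, 3.04]
wrist_force: [-0.8, 0.6, -3.4]
width: 0.034
finger_force: 30.0
```

Run:
```python
from h import *
rel([.4739,-.2858,.12],down(3.043))
```

```text
t 23.68 pos [ 0.4397 -0.1674  0.2179] shift [-0.469 -1.147  0.971] turn [ 0.002 -0.006 -0.002] F [-0.8  0.6 -3.4] w 0.034 q [-0.48 -0.08  1.55  0.    1.68 -1.95]
```

>>> servo_tool --pt "-0.15 -0.35 0.1 0 -0.005 0 28" --pt "-0.3 -0.7 0.2 0 -0.005 0 28" --pt "-0.47 -1 0.4 0 -0.005 0 28" --pt "-0.47 -1 0.6 0 -0.005 0 28" --pt "-0.47 -1 0.6 0 -0.005 0 28" --pt "-0.47 -1 0.6 0 -0.005 0 28" --pt "-0.47 -1 0.6 0 -0.005 0 28"

```text
time: 24.27
tool_pos: [0.4761, -0.2691, 0.16]
ee_rot: [3.14, 0.004, 3.044]
wrist_force: [0.9, -0.1, -2.3]
width: 0.0338
finger_force: 30.0
```

Run:
```python
from h import *
for i in range(2): rel([.4739,-.2858,.0565],down(3.043)); robot.snapshot("wrist")
```

```text
t 24.27 pos [ 0.4761 -0.2691  0.16  ] shift [ 0.01  -0.17   1.035] turn [0.001 0.003 0.001] F [ 0.9 -0.1 -2.3] w 0.0338 q [-0.62  0.1   1.48  0.    1.56 -2.09]
t 24.32 pos [ 0.4764 -0.2694  0.1611] shift [ 0.015 -0.167  1.045] turn [0.001 0.004 0.001] F [ 1.1 -0.1 -2.7] w 0.0336 q [-0.62  0.1   1.48  0.    1.56 -2.09]
```

>>> servo_tool --pt "0.01 -0.17 0.1 0 0.004 0 28" --pt "0.01 -0.17 0.3 0 0.004 0 28" --pt "0.01 -0.17 0.55 0 0.004 0 28" --pt "0.01 -0.17 0.75 0 0.004 0 28" --pt "0.01 -0.17 0.78 0 0.004 0 28" --pt "0.01 -0.17 0.78 0 0.004 0 28" --pt "0.01 -0.17 0.78 0 0.004 0 28" --pt "0.01 -0.17 0.78 0 0.004 0 28"

```text
time: 25.03
tool_pos: [0.4744, -0.2877, 0.0842]
ee_rot: [-3.141, 0.002, 3.043]
wrist_force: [0.6, -0.6, -3.7]
width: 0.0337
finger_force: 30.0
```

Run:
```python
from h import *
for i in range(2): rel([.4739,-.2858,.0562],down(3.043)); robot.snapshot("wrist")
```

```text
t 25.03 pos [ 0.4744 -0.2877  0.0842] shift [0.008 0.018 0.28 ] turn [-0.001  0.001 -0.   ] F [ 0.6 -0.6 -3.7] w 0.0337 q [-0.65  0.16  1.56  0.    1.41 -2.12]
t 25.08 pos [ 0.4744 -0.2877  0.0841] shift [0.007 0.019 0.279] turn [-0.001  0.001 -0.   ] F [ 0.6 -0.6 -2.7] w 0.0338 q [-0.65  0.16  1.56  0.    1.41 -2.12]
```

>>> servo_tool --pt "0.005 0.018 0.05 0 0 0 28" --pt "0.005 0.018 0.12 0 0 0 28" --pt "0.005 0.018 0.18 0 0 0 28" --pt "0.005 0.018 0.23 0 0 0 28" --pt "0.005 0.018 0.26 0 0 0 28" --pt "0.005 0.018 0.275 0 0 0 28" --pt "0.005 0.018 0.275 0 0 0 28" --pt "0.005 0.018 0.275 0 0 0 28"

```text
time: 25.8
tool_pos: [0.4721, -0.2847, 0.0559]
ee_rot: [3.14, -0.003, 3.043]
wrist_force: [-5.2, 3.7, 9.0]
width: 0.0334
finger_force: 30.0
```

Run:
```python
from h import *
for i in range(2): rel([.4739,-.2858,.0559],down(3.043)); robot.snapshot("wrist")
```

```text
t 25.8 pos [ 0.4721 -0.2847  0.0559] shift [-0.019 -0.009 -0.   ] turn [ 0.001 -0.002 -0.   ] F [-5.2  3.7  9. ] w 0.0334 q [-0.65  0.19  1.6  -0.    1.36 -2.12]
t 25.85 pos [ 0.4721 -0.2847  0.0559] shift [-0.019 -0.009 -0.   ] turn [ 0.001 -0.002 -0.   ] F [-5.3  3.4  8.8] w 0.0334 q [-0.65  0.19  1.6  -0.    1.36 -2.12]
```

>>> servo_tool --pt "-0.01 0 -0.005 0 0 0 28" --pt "-0.01 0 -0.005 0 0 0 28" --pt "-0.01 0 -0.005 0 0 0 36" --pt "-0.01 0 -0.005 0 0 0 40" --pt "-0.01 0 -0.005 0 0 0 50" --pt "-0.01 0 -0.005 0 0 0 60" --pt "-0.01 0 -0.005 0 0 0 66" --pt "-0.01 0 -0.005 0 0 0 66" --pt "-0.01 0 -0.005 0 0 0 66"

```text
time: 26.65
tool_pos: [0.4737, -0.2852, 0.0543]
ee_rot: [3.14, -0.002, 3.042]
wrist_force: [-0.4, 0.7, 0.4]
width: 0.0653
finger_force: 0.0
```

>>> servo_tool --pt "0 0 -0.1 0 0 0 66" --pt "0 0 -0.3 0 0 0 66" --pt "0 0 -0.6 0 0 0 66" --pt "0 0 -0.9 0 0 0 66" --pt "0 0 -1 0 0 0 66" --pt "0 0 -1 0 0 0 66" --pt "0 0 -1 0 0 0 66"

```text
time: 27.23
tool_pos: [0.4739, -0.2854, 0.1545]
ee_rot: [3.141, -0.002, 3.042]
wrist_force: [0.5, 1.0, 0.5]
width: 0.0661
finger_force: 0.0
```

>>> servo_tool --pt "0.3 0 -0.3 0 0 0 66" --pt "0.6 0 -0.6 0 0 0 66" --pt "0.6 0 -0.9 0 0 0 66" --pt "0.6 0 -0.9 0 0 0 66" --pt "0.6 0 -0.9 0 0 0 66" --pt "0.6 0 -0.9 0 0 0 66"

```text
time: 27.73
tool_pos: [0.4138, -0.2791, 0.2421]
ee_rot: [3.138, -0.005, 3.042]
wrist_force: [-0.1, -0.8, -1.2]
width: 0.0657
finger_force: 0.0
```

Run:
```python
from h import *
rel([.4739,-.2858,.0559],down(3.043))
im=robot.snapshot("wrist"); kc=cam("wrist"); t=robot.snapshot("top"); cv2.imwrite("pics/topf.png",t[:,:,::-1])
a=cv2.resize(im[90:290,150:340],None,fx=2,fy=2,interpolation=cv2.INTER_CUBIC); b=cv2.resize(t[90:290,210:410],None,fx=2,fy=2,interpolation=cv2.INTER_CUBIC)
cv2.imwrite("pics/fin.png",np.hstack([a,b])[:,:,::-1])
x=[.4748,-.2865,-.103]; c,s=np.cos(x[2]),np.sin(x[2]);M=np.array([[c,-s,0],[s,c,0],[0,0,1]])
L=np.array([[-.075,-.04,.014],[-.075,.04,.014],[.075,.04,.014],[.075,-.04,.014],[.118,0.001,.06],[-.068,-.016,.077],[-.068,.018,.077],[.055,.018,.077],[.055,-.016,.077]])
print(((proj(kc,L@M.T+[x[0],x[1],0])-[150,90])*2).round())
```

```text
t 27.73 pos [ 0.4138 -0.2791  0.2421] shift [-0.615 -0.015  1.858] turn [ 0.002 -0.003 -0.   ] F [-0.1 -0.8 -1.2] w 0.0657 q [-0.71 -0.02  1.45  0.    1.73 -2.18]
[[154. 148.]
 [264. 148.]
 [258. 332.]
 [159. 332.]
 [210. 415.]
 [183. 177.]
 [238. 177.]
 [235. 352.]
 [185. 352.]]
```

View pics/fin.png

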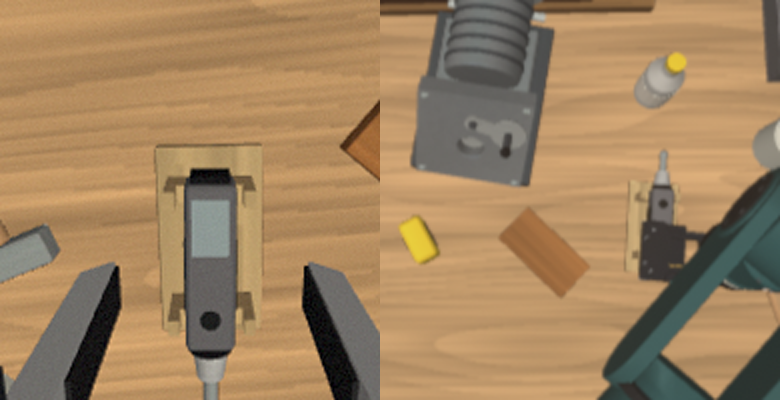

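The tester lies straight in its rest, nose forward (body about (185–236, 178–352) as predicted). The cover is still aside, the port is clear, and nothing else has moved. Handing in.

```bash
python3 -c "
from bench import robot
print(robot.close_job())"
```

```text
the job is handed in; nothing more can be done
None
```

The job is handed in: I swung the cover aside to about 1.2 rad and pressed the nose about 7 mm (halfway) onto the bearing cap for over 2 s. I then laid the tester back in its rest, nose forward, and the final pictures show no other item disturbed.

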